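# Unmould a cast keyboard foot under the desk light bar

## Task

Lift the lid off the wide casting pan by its knob and set it down right way up in the middle of the round cork mat. Then lift the cast keyboard foot out of its mould in the pan and stand it gently, base down, in the empty square tray; do not drop either thing. Do not bump the light bar above the pan with the arm or with what it carries, and leave the small tin, the mug, the mouse and the finished foot where they are.

Things in the scene. Friction and masses are not known exactly. Their poses are not given: they have to be found in the camera images.
- lamp: fixed light bar along its y: 740 mm long, 24 deep (x), 14 high, underside 197 above the desk; posts 16 across on 70 mm feet at y = +360, -360. Origin on the desk below mid-bar, x away from the robot. Pan's centre lies 12 to 25 on the robot's side of the bar's middle, so a vertical gripper hits it: lean back towards the robot about 30 degrees; draw lifted things out that way before going higher
- pan: casting pan, fixed: round aluminium, 132 across, 54 high, wall 3, left or right under the light bar, with a lid on. In it a grey mould block 84 square, top 24 above the desk; in its centre an oblong cavity 50 (pan's x) by 28 (y), 16 deep, floor 8 above the desk. Origin at the centre of the underside, z up. All mm
- lid: pan's loose lid, 0.14 to 0.28 kg: aluminium disc 138 mm across, 4 thick, lying on the rim; below it a lip 116 across, 4 deep (5 mm slack all round in the pan); on top a neck 14 across, 8 to 14 above the origin, then a black cylinder knob 22 across, 14 to 44 above the origin. Origin at the centre of the lip's underside (50 above the desk when on the pan), z up
- foot: cast keyboard foot of white resin, loose in the mould, under the lid at first. Upside-down T: base 46 mm (x) by 24 (y) by 16 high, on it centred a web 34 (x) by 16 (y) by 24 high; 40 g. Origin at the centre of the underside, z up. In the mould: origin 8 mm above the desk, x along the pan's x, the whole web above the block's top and 6 mm below the rim
- mat: round cork mat, 170 mm across, 4 mm thick, fixed. Origin at the centre of its underside, on the desk
- tray_free: the empty square wooden tray, 100 mm outside, wall 4 mm, floor 4 mm thick, rim 14 mm above the desk, fixed. Origin at the centre of its underside, on the desk; x and y along its sides
- tray_used: the other tray, same as the empty one, in which the finished foot stands
- foot_done: bystander: the finished foot, same shape as the cast one, standing in the other tray. Origin at the centre of its underside. Loose: leave alone
- tin: bystander: small round aluminium tin, 80 mm across, 90 mm high with its own small knob (18 mm across, from 73 to 90 mm), under the light bar beside the pan. Origin at the centre of its underside. Loose: leave alone
- mug: bystander: white mug, 80 mm across, 92 mm high, handle on its +y side. Origin at the centre of its underside. Loose: leave alone
- mouse: bystander: black computer mouse, 110 mm (x) by 62 mm (y), 36 mm high. Origin at the centre of its underside. Loose: leave alone

How it is judged:
By the outcome, as a careful person would: the job done as asked, in the order asked, and still so for the second after the job is handed in, with the robot touching nothing.
It also fails if it takes over 70 s, if anything falls off the work surface, if the arm or the gripper's body presses on something with over 40 N, if the wrist force passes 120 N, or if a joint passes its speed limit or range.

## Robot

A 6-joint arm with a two-finger parallel gripper is mounted at the origin on the work surface. World frame = base frame: x ahead of the robot, y to its left, z up, the work surface at z = 0. Lengths are in m, angles in degrees, forces in N, time in s.
With the tool pointing down it reaches from about 0.3 to 0.75 m from the base axis. Payload 8.5 kg.
Tool frame: the origin (TCP) lies on the centre line of the jaws, within the pads' length; the fingertips stand 11 mm ahead of it and the grasp point (between the pads) lies 8 mm behind it; z points along the fingers, y is the line along which they close (so a half turn about z gives the same grasp; the last joint's range is limited). The gripper opens to 85 mm and grips with 20 to 120 N. Pads are 22 mm wide; open, the fingers measure 114 mm over their backs; the gripper's body (76 mm by 85 mm) begins 54 mm behind the grasp point. The pads swing forward as they close: fully open they stand 13 mm farther back than shut.
Start: joints at [-84.07, 21.807, 74.336, -0, 83.858, -12.336], TCP at [0.172, -0.522, 0.242] pointing down, gripper open.
Joint ranges: [-178.18, 178.18], [-50.72, 133.34], [12.68, 142.11], [-81.47, 261.47], [9.98, 163.14], [-165.26, 165.26]. Speed limits (degrees/s): [136.94, 136.94, 180, 180, 180, 180].

## Interface

Orientations are given as [roll, pitch, yaw] about the fixed x, y, z axes, in that order (R = Rz(yaw) Ry(pitch) Rx(roll)).
In Python, from workcell import sense, capture, job_done gives the robot as it stands. The module is installed in compiled form; this text tells all that it offers.
- The arm moves only by the tool carry_out, never from a script. Its argument "moves" is a list that holds one entry, the list of rows, each a list of 7 numbers: the shift along the tool's x, y, z in cm, then the turn, a rotation vector about the tool's x, y, z in rad, then the gripper's target within -1 to 1 (shut at 1, half-way at 0, fully open at -1). In form: [[[tx, ty, tz, rx, ry, rz, jaw], ...]]. A call has exactly 5 rows; each row is the pose to reach, as a shift and turn from the pose commanded when the call began, along the tool's axes at that moment; what a row does not reach only later rows make up. A row lasts 1/8 s, in which the tool goes at most 62.5 mm and 10.7 degrees, less where a joint would pass 70% of its speed; a pose out of reach is approached as far as the arm can. A call with a gripper value outside its range is refused whole. The fingers move at their own pace and stop on an object; the grip force is fixed at half the most. Time passes only in rows, so rows that repeat a pose let the fingers close, or fill a call up. It gives the time, the measured TCP pose, the force, the opening and the grip force at its end, in the units of the state.
- sense(): the state, without advancing time (a new reading comes with each control period).
- capture(name): name is "scene" or "top"; returns a dict with "frame" (420x560x3 uint8, blue, green, red), "intrinsics" (3x3 intrinsics, pixels), "D" ([k1, k2, p1, p2, k3] as OpenCV has them; the pictures are not rectified), "extrinsics" (4x4, takes a point from world to camera coordinates). Camera axes: x right, y up, looking along -z (the intrinsics and any distortion apply to the point x, -y, -z); pixel columns grow to the right and rows downward; lengths in m; the calibration is good to about 2 mm. A picture is of the moment at which its call begins. There is no depth.
- job_done(): hands the job in; it is judged then, once.
The state is a dict: "clock": time; "joint_pos": joint angles; "dq": joint speeds; "effort": joint torques, N m; "tcp_pos": TCP position; "tool_rot": TCP orientation; "wrist_force": force on the tool from outside, world axes, zero at the start; "wrist_torque": the same for the moment, N m; "gripper_width": opening from 0.0 (shut) to 1.0 (fully open); "grasp_force": force on a finger pad.
Only numpy, scipy, OpenCV 4.12 (cv2) and the standard library are available. Lean on these libraries where they do the work, as an engineer would, in place of code of your own. Each camera call takes 0.05 s, during which the arm holds its last target. There are 200 camera calls.

## Working session

There is one attempt and no reset: what is moved stays moved. The work goes in short steps, Python scripts to look and compute and a tool call to move; the robot and the scene stay as the last step left them, time stands still between calls to the robot, and variables do not carry over. Pictures are saved under pics/ and viewed, at most 10 in all, crops included, and the job is handed in when it is done.

Besides the shell and the picture viewer there is one more tool, called after "Emit:" as name([rows], argument=value, ...), one row to a line, values as JSON. carry_out: Moves the arm, as the interface text tells. Its arguments: {"type":"object","properties":{"moves":{"type":"array"}},"required":["moves"]}

```bash
mkdir -p pics; ls; python3 - <<'E'
from workcell import sense,capture
import cv2,json,pickle
s=sense();print(s)
for n in("scene","top"):
    c=capture(n);cv2.imwrite(f"pics/{n}0.png",c["frame"]);pickle.dump(c,open(f"{n}0.pkl","wb"))
    print(c["intrinsics"].tolist() if hasattr(c["intrinsics"],'tolist') else c["intrinsics"],c["D"],c["extrinsics"])
E
```

```text
pics
{'clock': 0.0, 'joint_pos': array([-8.40695097e+01,  2.18406395e+01,  7.43853900e+01, -2.62080817e-04,
        8.38574466e+01, -1.23362930e+01]), 'dq': array([-0.00119322, -0.01745749, -0.0051351 ,  0.0802983 ,  0.05437827,
        0.02311596]), 'effort': array([-8.70144891e-05, -4.48456085e+01, -2.31278390e+01, -1.76987228e-04,
        4.74074594e-03,  4.20699439e-05]), 'tcp_pos': array([ 0.17235558, -0.52200233,  0.24171131]), 'tool_rot': array([-1.79918396e+02, -1.75800892e-02,  1.82667991e+01]), 'wrist_force': array([ 0.10369726, -0.85496634, -0.69219447]), 'wrist_torque': array([ 0.00485931, -0.01878584,  0.01909277]), 'grasp_force': 0.0, 'gripper_width': 1.00067411351259}
[[465.0509816673037, 0.0, 285.8660724093062], [0.0, 465.0509816673037, 219.12474986249683], [0.0, 0.0, 1.0]] [-0.03657368  0.          0.          0.          0.        ] [[ 0.05069659  0.9985992   0.01514879 -0.04745398]
 [-0.80112344  0.03160461  0.59766411  0.36895153]
 [ 0.59634813 -0.04243558  0.80160347 -1.34604665]
 [ 0.          0.          0.          1.        ]]
[[470.28105552145917, 0.0, 280.66630729665246], [0.0, 470.28105552145917, 205.19524711428153], [0.0, 0.0, 1.0]] [-0.00620706  0.          0.          0.          0.        ] [[ 0.02637651 -0.99964997  0.00205466 -0.00788509]
 [ 0.98513877  0.02634247  0.16972826 -0.523405  ]
 [-0.16972298 -0.00245271  0.98548876 -1.2700505 ]
 [ 0.          0.          0.          1.        ]]
```

View pics/scene0.png

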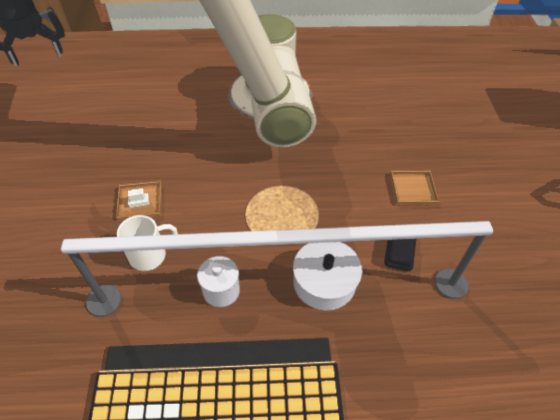

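View pics/top0.png

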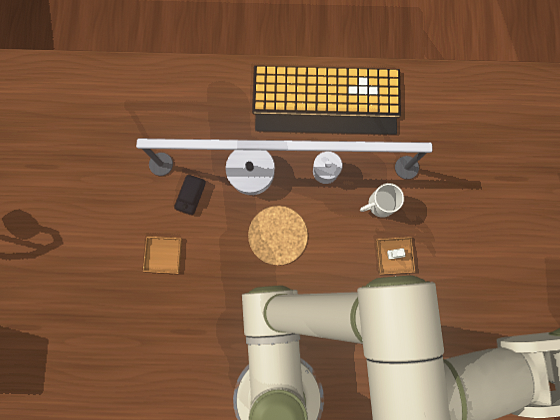

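The scene view shows the pan at about (327,275), with its knob at (328,261), the mat at (283,214), the empty tray at (414,187) and the tin at (219,280). In the top view the knob is at (249,167), the mat at (278,235), the empty tray at (163,255), and the bar runs from (137,143) to (431,148). Next I'll enlarge these areas and compute positions.

```bash
cat > h.py <<'E'
import numpy as np,cv2
def ray(c,uv):
    K,D,E=c["intrinsics"],c["D"],np.array(c["extrinsics"])
    p=cv2.undistortPoints(np.array([[uv]],float),np.array(K),np.array(D))[0,0]
    R,t=E[:3,:3],E[:3,3]
    return -R.T@t, R.T@np.array([p[0],-p[1],-1])
def at(c,uv,z):
    o,d=ray(c,uv); return o+d*(z-o[2])/d[2]
def px(c,P):
    E=np.array(c["extrinsics"]);q=np.atleast_2d(P)@E[:3,:3].T+E[:3,3]
    q=q*[1,-1,-1]
    return cv2.projectPoints(q,np.zeros(3),np.zeros(3),np.array(c["intrinsics"]),np.array(c["D"]))[0][:,0]
def circ(c,p,r,n=72):
    a=np.linspace(0,2*np.pi,n);return px(c,np.c_[p[0]+r*np.cos(a),p[1]+r*np.sin(a),0*a+p[2]])
E
python3 - <<'E'
import pickle,numpy as np,cv2
from h import *
T=pickle.load(open("top0.pkl","rb"));S=pickle.load(open("scene0.pkl","rb"))
def cr(c,x,y,w,h,k):return cv2.resize(c["frame"][y:y+h,x:x+w],None,fx=k,fy=k,interpolation=cv2.INTER_CUBIC)
a=np.hstack([cr(T,210,130,80,75,5),cr(S,285,225,80,75,5)])
b=np.hstack([cr(T,135,225,80,45,5),cr(S,380,160,80,45,5)])
cv2.imwrite("pics/z.png",np.vstack([a,b]))
for n,c in(("T",T),("S",S)):
    hsv=cv2.cvtColor(c["frame"],cv2.COLOR_BGR2HSV)
    x,y=((278,235) if n=="T" else (283,214))
    m=np.zeros(hsv.shape[:2],np.uint8)
    print(n,hsv[y,x],hsv[y+45,x])
    print("mat",at(c,(x,y),.004),"knob",at(c,(249.5,167) if n=="T" else(328,257),.094))
print("bar",at(T,(137,143),.211),at(T,(431,148),.211)); print("bar S",at(S,(65,245),.211),at(S,(491,230),.211))
print("tin",at(T,(327,167),.08),"mug",at(T,(387,200),.09),"mouse",at(T,(190,194),.03))
print("tray",[at(T,p,.014)[:2].round(3) for p in((147,237),(185,237),(182,274),(143,273))])
E
```

```text
T [ 16 127 207] [ 12 138 124]
mat [0.44400174 0.01144428 0.004     ] knob [0.61834943 0.09365606 0.094     ]
S [ 16 120 206] [ 11 131  99]
mat [0.449442   0.01800468 0.004     ] knob [0.62614675 0.09613062 0.094     ]
bar [0.64256436 0.36792949 0.211     ] [ 0.64943739 -0.36519395  0.211     ]
bar S [ 0.65772571 -0.35817013  0.211     ] [0.65601577 0.36754206 0.211     ]
tin [ 0.62767775 -0.11904865  0.08      ] mug [ 0.53758405 -0.28129728  0.09      ] mouse [0.55132782 0.2641919  0.03      ]
tray [array([0.427, 0.382]), array([0.43 , 0.274]), array([0.327, 0.276]), array([0.326, 0.385])]
```

View pics/z.png

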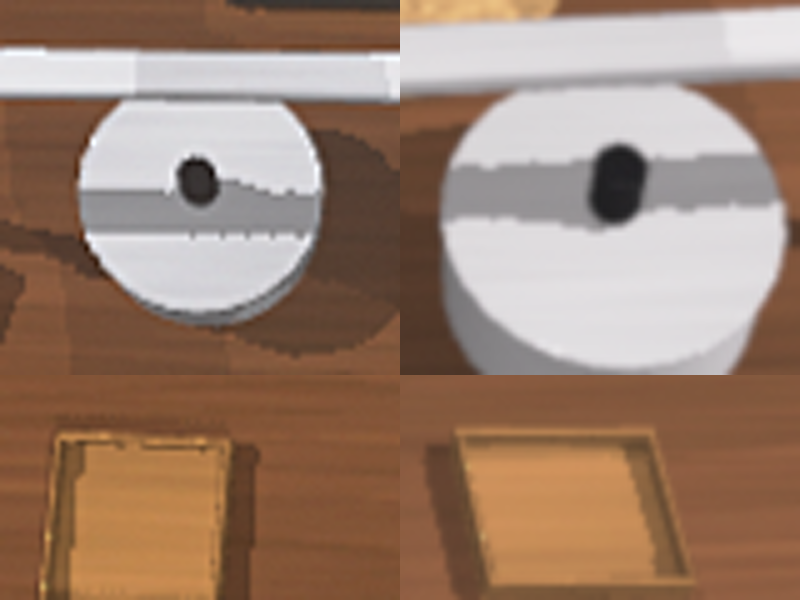

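The crops put the knob top at about (249.4,165.4) in the top view and (329.2,257.6) in the scene view. The tray corners are clear in both.

```bash
cat >> h.py <<'E'
from scipy.spatial.transform import Rotation as Ro
def rot(yaw,lean=30): return Ro.from_euler("xyz",[180,-lean,yaw],degrees=True)
def tri(a,b):
    A=np.zeros((3,3));v=np.zeros(3)
    for c,uv in(a,b):
        o,d=ray(c,uv);d=d/np.linalg.norm(d);P=np.eye(3)-np.outer(d,d);A+=P;v+=P@o
    return np.linalg.solve(A,v)
def goal(g,yaw=0,lean=30):
    "row that brings the grasp point to g (world, m)"
    from workcell import sense
    s=sense();R0=Ro.from_euler("xyz",s["tool_rot"],degrees=True);R=rot(yaw,lean)
    tcp=np.array(g)+R.apply([0,0,.008])
    return np.r_[R0.inv().apply(tcp-s["tcp_pos"])*100,(R0.inv()*R).as_rotvec()].round(3)
E
python3 - <<'E'
import pickle
from h import *
T=pickle.load(open("top0.pkl","rb"));S=pickle.load(open("scene0.pkl","rb"))
k=((T,(249.4,165.4)),(S,(329.2,257.6)))
print("knob",[at(c,u,.094).round(4) for c,u in k],tri(*k))
for n,c,(x,y) in(("T",T,(278,235)),("S",S,(283,214))):
    h=cv2.cvtColor(c["frame"],cv2.COLOR_BGR2HSV)
    m=((h[...,2]>165)&(h[...,0]<25)).astype(np.uint8);m=cv2.morphologyEx(m,cv2.MORPH_CLOSE,np.ones((5,5)))
    _,l,st,ce=cv2.connectedComponentsWithStats(m);i=l[y,x];cn=max(cv2.findContours((l==i).astype(np.uint8),0,2)[0],key=cv2.contourArea)[:,0].astype(float)
    w=np.array([at(c,p,.004) for p in cv2.convexHull(cn.astype(np.float32))[:,0]])[:,:2]
    (ce,r)=cv2.minEnclosingCircle(w.astype(np.float32));print("mat",n,ce,r,st[i])
for c,q in((T,((146.4,236.6),(181.2,238),(179,274),(143,273))),(S,((391.4,171),(431,171),(438.4,201.4),(398,202)))):
    w=np.array([at(c,p,.014) for p in q]);print("tray",w[:,:2].round(3).tolist(),w.mean(0).round(4))
print("stage",goal([.42,.094,.20]))
E
```

```text
knob [array([0.6228, 0.0941, 0.094 ]), array([0.6276, 0.0983, 0.094 ])] [0.62441286 0.0967767  0.08896058]
mat T (0.4443836808204651, 0.012102074921131134) 0.08551476895809174 [ 248  206   60   60 2746]
mat S (0.41979217529296875, -0.11930804699659348) 0.2661858797073364 [ 116  182  221   56 5037]
tray [[0.428, 0.383], [0.427, 0.285], [0.326, 0.285], [0.326, 0.385]] [0.377  0.3346 0.014 ]
tray [[0.334, 0.292], [0.337, 0.391], [0.434, 0.386], [0.432, 0.289]] [0.3843 0.3394 0.014 ]
stage [ 43.2   -50.607   4.949  -0.085   0.519   0.311]
```

Emit:
carry_out([
  [[8.6,-10.1,1,-0.017,0.104,0.062,-1],[13,-15.2,1.5,-0.034,0.208,0.124,-1],[17.3,-20.2,2,-0.051,0.311,0.187,-1],[21.6,-25.3,2.5,-0.068,0.415,0.249,-1],[26,-30.4,3,-0.085,0.519,0.311,-1]],
])

```text
clock: 0.72
tcp_pos: [0.2909, -0.2321, 0.2187]
tool_rot: [179.9, -30.2, -0.1]
wrist_force: [1.3, -0.5, 0.1]
gripper_width: 0.997
grasp_force: 0.0
```

```bash
python3 -c "
from h import *
print(goal([.42,.096,.20]))"
```

```text
[ 1.0147e+01 -3.2845e+01  8.8440e+00  2.0000e-03 -3.0000e-03 -2.0000e-03]
```

Emit:
carry_out([
  [[2,-6,1.6,0,0,0,-0.3],[4,-12,3.3,0,0,0,-0.3],[6,-18,5,0,0,0,-0.3],[8,-24,6.8,0,0,0,-0.3],[10.1,-30,8.8,0,0,0,-0.3]],
])

```text
clock: 1.35
tcp_pos: [0.4007, 0.0177, 0.1976]
tool_rot: [179.8, -29.9, 0.0]
wrist_force: [0.5, -2.3, 0.4]
gripper_width: 0.655
grasp_force: 0.0
```

```bash
python3 -c "
from h import *
g=np.array([.625,.096,.084]);z=rot(0).apply([0,0,1])
print(goal(g-.1*z),goal(g))"
```

```text
[ 1.3775e+01 -7.8620e+00  1.1796e+01  3.0000e-03  2.0000e-03  0.0000e+00] [ 1.3798e+01 -7.8910e+00  2.1796e+01  3.0000e-03  2.0000e-03  0.0000e+00]
```

Emit:
carry_out([
  [[0,0,0,0,0,0,-0.3],[0,0,0,0,0,0,-0.3],[0,0,0,0,0,0,-0.3],[0,0,0,0,0,0,-0.3],[0,0,0,0,0,0,-0.3]],
])

```text
clock: 1.98
tcp_pos: [0.4001, 0.015, 0.1974]
tool_rot: [179.8, -29.8, -0.1]
wrist_force: [-0.6, -0.1, -0.2]
gripper_width: 0.645
grasp_force: 0.0
```

```bash
python3 -c "
from h import *
g=np.array([.625,.096,.084]);z=rot(0).apply([0,0,1])
print(goal(g-.07*z),goal(g))"
```

```text
[ 1.3845e+01 -8.1820e+00  1.4776e+01  4.0000e-03  4.0000e-03 -2.0000e-03] [ 1.3873e+01 -8.2100e+00  2.1776e+01  4.0000e-03  4.0000e-03 -2.0000e-03]
```

Emit:
carry_out([
  [[3,-2.2,3.5,0.004,0.004,0,-0.3],[7,-5,7,0.004,0.004,0,-0.3],[11,-7,10.5,0.004,0.004,0,-0.3],[13.8,-8.2,13,0.004,0.004,0,-0.3],[13.8,-8.2,14.8,0.004,0.004,0,-0.3]],
])

```text
clock: 2.6
tcp_pos: [0.5954, 0.0977, 0.1367]
tool_rot: [-179.9, -30.1, 0.0]
wrist_force: [0.2, 1.4, -0.4]
gripper_width: 0.653
grasp_force: 0.0
```

```bash
python3 - <<'E'
from h import *
from workcell import capture,sense
T=capture("top");S=capture("scene")
s=sense();print(s["tcp_pos"],s["tool_rot"],goal([.625,.096,.084]))
def cr(c,x,y,w,h,k):return cv2.resize(c["frame"][y:y+h,x:x+w],None,fx=k,fy=k,interpolation=cv2.INTER_CUBIC)
# mark where TCP projects
for c in(T,S):
    p=px(c,s["tcp_pos"])[0];print(p)
    cv2.circle(c["frame"],tuple(int(round(v)) for v in p),1,(0,0,255),-1)
cv2.imwrite("pics/a.png",np.hstack([cr(T,200,110,100,120,4),cr(S,270,190,100,120,4)]))
E
```

```text
[0.59281523 0.09696575 0.13489532] [-1.79916544e+02 -2.97580294e+01 -5.12495298e-02] [ 2.710e-01  1.030e-01  6.816e+00 -1.000e-03  4.000e-03 -1.000e-03]
[246.89558681 172.50834393]
[328.4957265  230.78243093]
```

View pics/a.png

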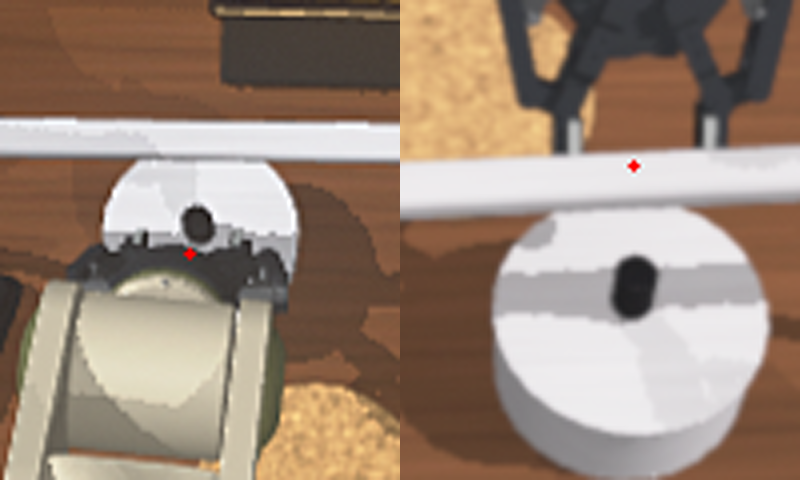

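The top view shows the gripper centred just short of the knob: knob at crop (198,224), fingers at 138 and 240. In the scene view the fingers straddle the knob column (580 and 703 either side of 636). Alignment is good, so I'll advance.

Emit:
carry_out([
  [[0.2,0.2,2,0,0.004,0,-0.3],[0.3,0.2,4,0,0.004,0,-0.3],[0.3,0.2,5.5,0,0.004,0,-0.3],[0.3,0.2,6.3,0,0.004,0,-0.3],[0.3,0.2,6.8,0,0.004,0,-0.3]],
])

```text
clock: 3.32
tcp_pos: [0.6301, 0.0955, 0.0798]
tool_rot: [-179.9, -30.2, -0.0]
wrist_force: [-0.2, 0.8, 0.0]
gripper_width: 0.646
grasp_force: 0.0
```

Emit:
carry_out([
  [[0,0,0,0,0,0,0.3],[0,0,0,0,0,0,0.6],[0,0,0,0,0,0,1],[0,0,0,0,0,0,1],[0,0,0,0,0,0,1]],
])

```text
clock: 3.95
tcp_pos: [0.6302, 0.0957, 0.0804]
tool_rot: [-179.9, -30.3, 0.0]
wrist_force: [-3.7, 0.4, 4.9]
gripper_width: 0.233
grasp_force: 58.7
```

Emit:
carry_out([
  [[0.1,0,-0.17,0,0,0,1],[0.3,0,-0.52,0,0,0,1],[0.5,0,-0.87,0,0,0,1],[0.75,0,-1.3,0,0,0,1],[1,0,-1.73,0,0,0,1]],
])

```text
clock: 4.58
tcp_pos: [0.6301, 0.0956, 0.1001]
tool_rot: [-179.9, -30.2, -0.0]
wrist_force: [-0.0, 0.3, -2.9]
gripper_width: 0.239
grasp_force: 58.6
```

Emit:
carry_out([
  [[-1,0,-0.6,0,0,0,1],[-3,0,-1.7,0,0,0,1],[-5.2,0,-3,0,0,0,1],[-7,0,-4.5,0,0,0,1],[-8.7,0,-6,0,0,0,1]],
])

```text
clock: 5.2
tcp_pos: [0.523, 0.0956, 0.1077]
tool_rot: [-179.9, -30.2, -0.0]
wrist_force: [-0.6, 0.3, -2.1]
gripper_width: 0.235
grasp_force: 58.7
```

```bash
python3 - <<'E'
from h import *
from workcell import capture,sense
T=capture("top");S=capture("scene")
s=sense();print(s["tcp_pos"],s["tool_rot"],s["wrist_force"],s["gripper_width"])
def cr(c,x,y,w,h,k):return cv2.resize(c["frame"][y:y+h,x:x+w],None,fx=k,fy=k,interpolation=cv2.INTER_CUBIC)
import pickle;pickle.dump((T,S),open("b.pkl","wb"))
cv2.imwrite("pics/b.png",np.hstack([cr(T,200,110,100,150,4),cr(S,270,160,100,150,4)]))
E
```

```text
[0.5221311  0.09582069 0.10776157] [-1.79917531e+02 -3.01138439e+01  2.69031337e-03] [-0.08933881  0.26455826 -2.09417183] 0.2338062908233489
```

View pics/b.png

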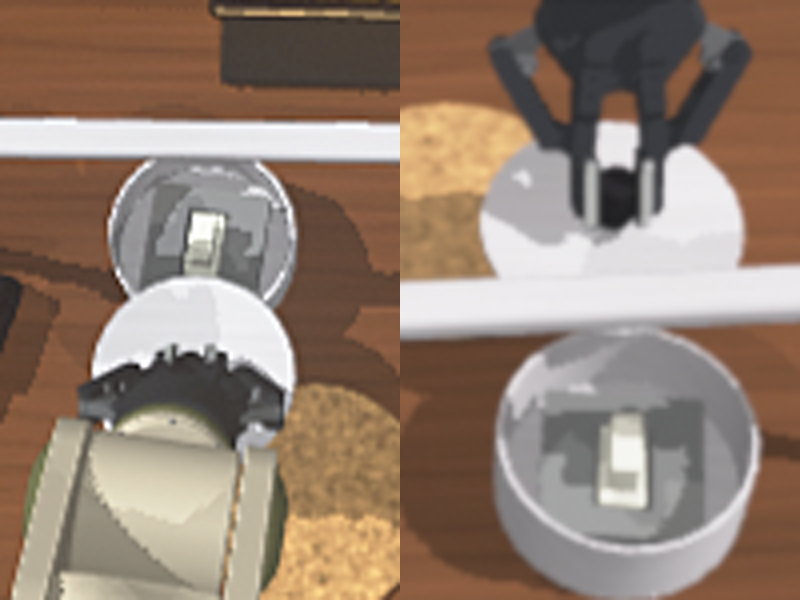

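The lid hangs level in the jaws. The foot is visible in the mould, with its web centred at about crop (207,240) in the top view and (628,450) in the scene view. Next I'll carry the lid over the mat.

Emit:
carry_out([
  [[-1.5,1.5,0,0,0,0,1],[-4,4,0.3,0,0,0,1],[-6,6.2,0.6,0,0,0,1],[-8,7.8,1.1,0,0,0,1],[-9,8.2,1.5,0,0,0,1]],
])

```text
clock: 5.92
tcp_pos: [0.4658, 0.0241, 0.0606]
tool_rot: [-179.0, -30.2, 0.1]
wrist_force: [1.0, -0.1, -2.9]
gripper_width: 0.232
grasp_force: 58.9
```

Emit:
carry_out([
  [[-0.2,0,0.35,0,0,0,1],[-0.35,0,0.6,0,0,0,1],[-0.5,0,0.87,0,0,0,1],[-0.6,0,1.04,0,0,0,1],[-0.65,0,1.12,0,0,0,1]],
])

```text
clock: 6.55
tcp_pos: [0.466, 0.0231, 0.0488]
tool_rot: [-178.8, -30.2, 0.1]
wrist_force: [-0.2, -0.4, -1.8]
gripper_width: 0.236
grasp_force: 58.9
```

```bash
python3 - <<'E'
from h import *
from workcell import sense
s=sense();print(s["joint_pos"].round(1),s["tcp_pos"],s["tool_rot"])
R=rot(0)
print(goal(np.array([.452,.0136,.0344])-R.apply([0,0,.008])))
E
```

```text
[-17.1  25.3 123.7  77.4  10.   -2.3] [0.4659845  0.02312557 0.04876717] [-1.78751697e+02 -3.01942769e+01  7.70295884e-02]
[-1.932e+00  9.620e-01  5.170e-01 -2.200e-02 -3.000e-03  1.000e-03]
```

Joint 5 is at its lower limit. Turning the leaning gripper about the vertical keeps the lid level and frees the joint.

```bash
python3 - <<'E'
from h import *
def tcp(p,y): print(y,goal(np.array(p)-rot(y).apply([0,0,.008]),y).tolist())
tcp([.466,.0235,.060],10);tcp([.4655,.025,.060],20);tcp([.465,.026,.060],30)
tcp([.451,.0163,.060],30)
E
```

```text
10 [0.566, -0.059, -0.969, 0.065, -0.005, -0.15]
20 [0.523, -0.209, -0.991, 0.153, -0.007, -0.301]
30 [0.48, -0.31, -1.014, 0.24, -0.008, -0.452]
30 [-0.731, 0.643, -1.739, 0.24, -0.008, -0.452]
```

Emit:
carry_out([
  [[0.57,-0.06,-0.97,0.065,-0.005,-0.15,1],[0.52,-0.2,-0.99,0.153,-0.007,-0.3,1],[0.48,-0.3,-1,0.24,-0.008,-0.45,1],[0.48,-0.3,-1,0.24,-0.008,-0.45,1],[0.48,-0.3,-1,0.24,-0.008,-0.45,1]],
])

```text
clock: 7.18
tcp_pos: [0.4646, 0.0263, 0.0599]
tool_rot: [-179.9, -30.0, 29.7]
wrist_force: [-0.1, 0.3, -1.9]
gripper_width: 0.232
grasp_force: 59.1
```

```bash
python3 - <<'E'
from h import *
from workcell import sense
s=sense();print(s["joint_pos"].round(1),s["tcp_pos"],s["tool_rot"],s["gripper_width"])
def tcp(p,y): print(y,goal(np.array(p)-rot(y).apply([0,0,.008]),y).tolist())
tcp([.451,.0163,.045],30)
E
```

```text
[-24.7  24.4 120.4  57.2  29.  -14.1] [0.4645854  0.02630682 0.0598788 ] [-179.9225387   -30.00444334   29.70937847] 0.231901804302199
30 [-2.195, 0.196, 0.45, 0.001, -0.0, -0.004]
```

Emit:
carry_out([
  [[-1,0.1,0.2,0,0,0,1],[-2,0.2,0.4,0,0,0,1],[-2.2,0.2,0.45,0,0,-0.004,1],[-2.2,0.2,0.45,0,0,-0.004,1],[-2.2,0.2,0.45,0,0,-0.004,1]],
])

```text
clock: 7.8
tcp_pos: [0.4514, 0.0163, 0.0453]
tool_rot: [179.9, -30.0, 30.2]
wrist_force: [0.4, 0.5, -1.3]
gripper_width: 0.238
grasp_force: 59.1
```

Emit:
carry_out([
  [[-0.15,0,0.26,0,0,0,1],[-0.3,0,0.52,0,0,0,1],[-0.4,0,0.69,0,0,0,1],[-0.45,0,0.78,0,0,0,1],[-0.48,0,0.83,0,0,0,1]],
])

```text
clock: 8.43
tcp_pos: [0.4511, 0.0161, 0.0354]
tool_rot: [179.9, -30.0, 30.2]
wrist_force: [0.5, 0.1, -2.1]
gripper_width: 0.238
grasp_force: 59.1
```

```bash
python3 - <<'E'
from h import *
from workcell import sense
s=sense();print(s["joint_pos"].round(1),s["tcp_pos"],s["tool_rot"],s["wrist_force"])
def tcp(p,y): print(y,goal(np.array(p)-rot(y).apply([0,0,.008]),y).tolist())
tcp([.451,.0163,.0342],30)
E
```

```text
[-27.3  27.6 123.7  67.   27.2 -28.1] [0.45114253 0.01612725 0.03539928] [179.93937118 -30.02149951  30.1594061 ] [ 0.48042267  0.09539521 -2.14140941]
30 [-0.063, -0.022, 0.102, -0.0, -0.0, 0.002]
```

Still no contact, so I'll ease down in sub-millimetre steps.

Emit:
carry_out([
  [[-0.02,0,0.035,0,0,0,1],[-0.03,0,0.06,0,0,0,1],[-0.05,0,0.087,0,0,0,1],[-0.06,0,0.104,0,0,0,1],[-0.06,0,0.104,0,0,0,1]],
])

```text
clock: 9.05
tcp_pos: [0.4512, 0.0161, 0.0344]
tool_rot: [179.9, -30.0, 30.2]
wrist_force: [-1.5, -3.1, 1.1]
gripper_width: 0.238
grasp_force: 59.7
```

Emit:
carry_out([
  [[-0.02,0,0.035,0,0,0,1],[-0.02,0,0.035,0,0,0,0.45],[-0.02,0,0.035,0,0,0,0.3],[-0.02,0,0.035,0,0,0,0],[-0.02,0,0.035,0,0,0,-0.3]],
])

```text
clock: 9.68
tcp_pos: [0.4512, 0.0161, 0.0338]
tool_rot: [179.9, -30.0, 30.2]
wrist_force: [0.2, 0.1, -0.5]
gripper_width: 0.65
grasp_force: 0.0
```

Emit:
carry_out([
  [[0,0,-0.2,0,0,0,-0.3],[0,0,-2,0,0,0,-0.3],[0,0,-5,0,0,0,-0.3],[0,0,-8,0,0,0,-0.3],[0,0,-11,0,0,0,-0.3]],
])

```text
clock: 10.3
tcp_pos: [0.4028, -0.0116, 0.1299]
tool_rot: [179.9, -30.0, 30.2]
wrist_force: [-0.1, 0.6, -0.6]
gripper_width: 0.65
grasp_force: 0.0
```

```bash
python3 - <<'E'
from h import *
import pickle
from workcell import capture,sense
T=capture("top");S=capture("scene");pickle.dump((T,S),open("c.pkl","wb"))
s=sense();print(s["joint_pos"].round(1),s["tcp_pos"],s["tool_rot"])
def cr(c,x,y,w,h,k):return cv2.resize(c["frame"][y:y+h,x:x+w],None,fx=k,fy=k,interpolation=cv2.INTER_CUBIC)
a=np.hstack([cr(T,225,140,50,60,8),cr(S,300,240,50,60,8)])
cv2.imwrite("pics/c.png",np.vstack([a,cv2.resize(np.hstack([cr(T,200,160,130,60,4),cr(S,220,170,130,60,4)]),(800,120))]))
E
```

```text
[-36.6  10.2 122.8  42.9  42.4  -7.9] [ 0.4034102  -0.01216048  0.13083078] [179.67328492 -30.105781    30.22759777]
```

View pics/c.png

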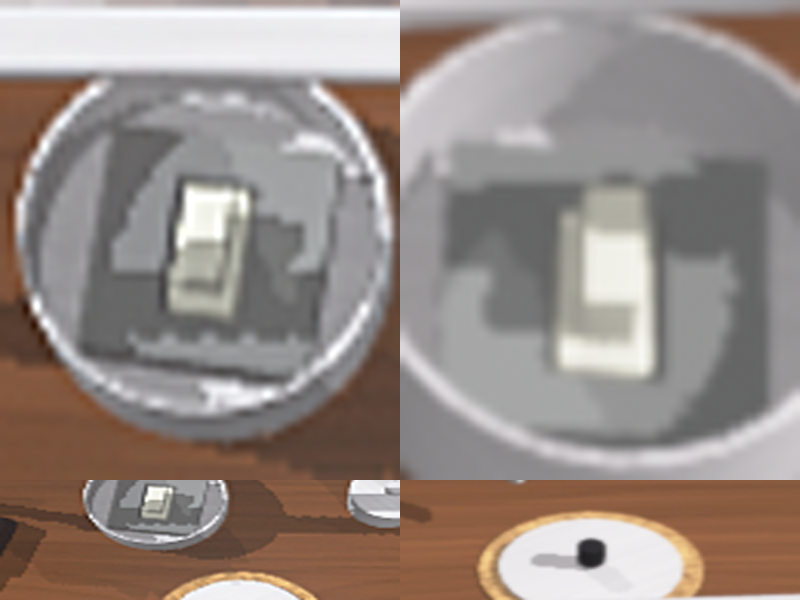

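The lid sits centred on the mat, with an even cork ring around it. In the mould, the block's left edge runs from crop (108,130) to (80,352) in the top view, so the pan is turned about -7 degrees. I'll compute the foot pose and check it with an overlay.

```bash
python3 - <<'E'
from h import *
import pickle
T,S=pickle.load(open("c.pkl","rb"))
t=lambda u,v:(u/8+225-.44,v/8+140-.44)
s=lambda u,v:((u-400)/8+300-.44,v/8+240-.44)
def ang(c,a,b,z):
    d=at(c,b,z)-at(c,a,z);return round(np.degrees(np.arctan2(d[1],d[0])),1),round(np.hypot(*d[:2])*1e3,1)
print("T left",ang(T,t(80,352),t(108,130),.024),"T bottom-90",ang(T,t(290,382),t(80,352),.024),"T right",ang(T,t(318,340),t(335,180),.024))
print("S base front",ang(S,s(557,376),s(655,376),.024),"S right",ang(S,s(768,160),s(765,430),.024),"web right",ang(S,s(652,190),s(645,305),.048))
# rim ellipse fit centre: use circle overlays of model
def model(c,x,y,w):
    r=Ro.from_euler("z",w,degrees=True)
    for L,W,z,col in((.084,.084,.024,(0,255,0)),(.046,.024,.024,(0,0,255)),(.034,.016,.048,(255,0,0))):
        P=r.apply(np.array([[L,W,0],[L,-W,0],[-L,-W,0],[-L,W,0]])/2)+[x,y,z]
        yield px(c,P),col
    yield circ(c,(x,y,.054),.066),(255,0,255)
def draw(c,x0,y0,k,*a):
    im=cv2.resize(c["frame"][y0:y0+60,x0:x0+50],None,fx=k,fy=k,interpolation=cv2.INTER_CUBIC)
    for q,col in model(c,*a):cv2.polylines(im,[((q-[x0,y0]+.5)*k).round().astype(int)],True,col,1)
    return im
cv2.imwrite("pics/d.png",np.hstack([draw(T,225,140,8,.6233,.0945,-6),draw(S,300,240,8,.6276,.0983,-6)]))
E
```

```text
T left (np.float64(-4.6), np.float64(82.6)) T bottom-90 (np.float64(83.2), np.float64(76.0)) T right (np.float64(-4.1), np.float64(59.4))
S base front (np.float64(87.5), np.float64(24.9)) S right (np.float64(-7.8), np.float64(79.9)) web right (np.float64(-9.2), np.float64(33.7))
```

View pics/d.png

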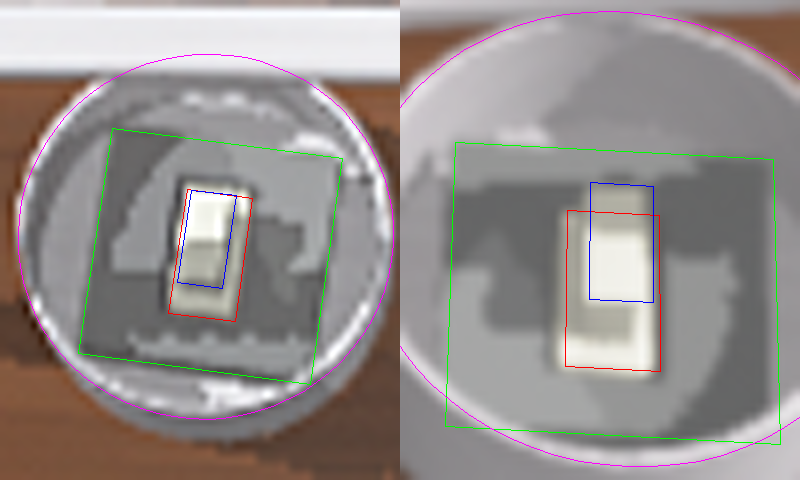

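The overlay matches the top view within a pixel or so: foot at (.6233,.0945) and yaw about -6. The scene view agrees after a 1 mm shift left. With each camera's bias removed, the foot is at about (.6255,.0954) and yaw -5.5.

```bash
python3 - <<'E'
from h import *
R=rot(-5.5);z=R.apply([0,0,1]);u=np.array([np.cos(np.radians(5.5)),-np.sin(np.radians(5.5)),0])
g=np.array([.6255,.0954,.048])-.0058*u
print(g,goal(g-.08*z,-5.5))
E
```

```text
[0.6197267  0.09595591 0.048     ] [ 1.7322e+01 -6.2400e-01  1.2407e+01 -3.0700e-01 -3.0000e-03  5.4000e-01]
```

Emit:
carry_out([
  [[3.5,-0.1,2.5,-0.077,0,0.135,0],[7,-0.3,5,-0.154,0,0.27,0],[11,-0.4,7.5,-0.23,0,0.4,0],[14.5,-0.5,10,-0.307,0,0.54,0],[17.3,-0.6,12.4,-0.307,-0.003,0.54,0]],
])

```text
clock: 11.02
tcp_pos: [0.5259, 0.0615, 0.1116]
tool_rot: [179.9, -28.1, 1.3]
wrist_force: [0.5, -1.1, -0.3]
gripper_width: 0.499
grasp_force: 0.0
```

```bash
python3 - <<'E'
from h import *
from workcell import sense
s=sense();print(s["tcp_pos"],s["tool_rot"],s["gripper_width"],s["joint_pos"].round(1))
R=rot(-5.5);z=R.apply([0,0,1]);g=np.array([.6197,.096,.048])
for d in(.06,.03,0):print(goal(g-d*z,-5.5))
E
```

```text
[0.52593245 0.06145124 0.11159536] [179.92697014 -28.09592005   1.25849362] 0.49907006829577877 [ -8.3  20.9 108.6  11.3  23.1  71.2]
[ 5.185 -3.56   4.868 -0.056  0.033  0.103]
[ 5.275 -3.388  7.861 -0.056  0.033  0.103]
[ 5.366 -3.215 10.855 -0.056  0.033  0.103]
```

Emit:
carry_out([
  [[2.5,-1.8,2,-0.056,0.033,0.103,0],[5,-3.5,4,-0.056,0.033,0.103,0],[5.2,-3.6,4.9,-0.056,0.033,0.103,0],[5.2,-3.6,4.9,-0.056,0.033,0.103,0],[5.2,-3.6,4.9,-0.056,0.033,0.103,0]],
])

```text
clock: 11.65
tcp_pos: [0.5926, 0.0975, 0.0937]
tool_rot: [180.0, -30.0, -5.4]
wrist_force: [-0.0, -0.1, 0.4]
gripper_width: 0.5
grasp_force: 0.0
```

```bash
python3 - <<'E'
from h import *
from workcell import sense
s=sense();print(s["tcp_pos"],s["tool_rot"],s["gripper_width"],s["joint_pos"].round(1))
R=rot(-5.5);z=R.apply([0,0,1]);g=np.array([.6197,.096,.048])
for d in(.02,0):print(goal(g-d*z,-5.5))
E
```

```text
[0.59264614 0.09747855 0.09366097] [179.96160836 -29.97056286  -5.39374746] 0.49985301149584815 [-1.  28.2 99.6 -5.8 22.4 99.2]
[ 6.400e-02 -1.110e-01  4.108e+00 -0.000e+00  1.000e-03  2.000e-03]
[ 6.500e-02 -1.100e-01  6.108e+00 -0.000e+00  1.000e-03  2.000e-03]
```

Emit:
carry_out([
  [[0.06,-0.1,1.5,0,0,0,0],[0.06,-0.1,3.2,0,0,0,0],[0.06,-0.1,4.5,0,0,0,0],[0.06,-0.1,5.3,0,0,0,0],[0.06,-0.1,5.6,0,0,0,0]],
])

```text
clock: 12.28
tcp_pos: [0.6221, 0.096, 0.0451]
tool_rot: [180.0, -30.0, -5.4]
wrist_force: [0.1, -0.5, 0.5]
gripper_width: 0.498
grasp_force: 0.0
```

Emit:
carry_out([
  [[0,0,0.2,0,0,0,0],[0,0,0.4,0,0,0,0.3],[0,0,0.45,0,0,0,0.5],[0,0,0.5,0,0,0,0.5],[0,0,0.5,0,0,0,0.5]],
])

```text
clock: 12.9
tcp_pos: [0.6245, 0.0959, 0.0416]
tool_rot: [180.0, -30.0, -5.4]
wrist_force: [-0.5, -0.3, -0.3]
gripper_width: 0.253
grasp_force: 0.0
```

Emit:
carry_out([
  [[0,0,0,0,0,0,0.6],[0,0,0,0,0,0,0.7],[0,0,0,0,0,0,1],[0,0,0,0,0,0,1],[0,0,0,0,0,0,1]],
])

```text
clock: 13.52
tcp_pos: [0.6245, 0.0959, 0.0418]
tool_rot: [180.0, -30.1, -5.4]
wrist_force: [-2.3, 0.1, 5.4]
gripper_width: 0.173
grasp_force: 59.9
```

Emit:
carry_out([
  [[0.15,0,-0.26,0,0,0,1],[0.4,0,-0.69,0,0,0,1],[0.7,0,-1.21,0,0,0,1],[1,0,-1.73,0,0,0,1],[1.15,0,-1.99,0,0,0,1]],
])

```text
clock: 14.15
tcp_pos: [0.6246, 0.0959, 0.0651]
tool_rot: [180.0, -30.1, -5.4]
wrist_force: [0.1, 0.7, -0.7]
gripper_width: 0.167
grasp_force: 59.4
```

```bash
python3 - <<'E'
from h import *
from workcell import capture,sense
s=sense();print(s["tcp_pos"],s["gripper_width"],s["grasp_force"],s["wrist_force"])
S=capture("scene");T=capture("top")
f=lambda c,x,y:cv2.resize(c["frame"][y:y+75,x:x+65],None,fx=6,fy=6,interpolation=cv2.INTER_CUBIC)
cv2.imwrite("pics/e.png",np.hstack([f(S,295,220),f(T,215,130)]))
E
```

```text
[0.62455806 0.09586917 0.06506303] 0.16697370216695917 59.36107099056244 [ 0.06508062  0.67459784 -0.7309898 ]
```

View pics/e.png

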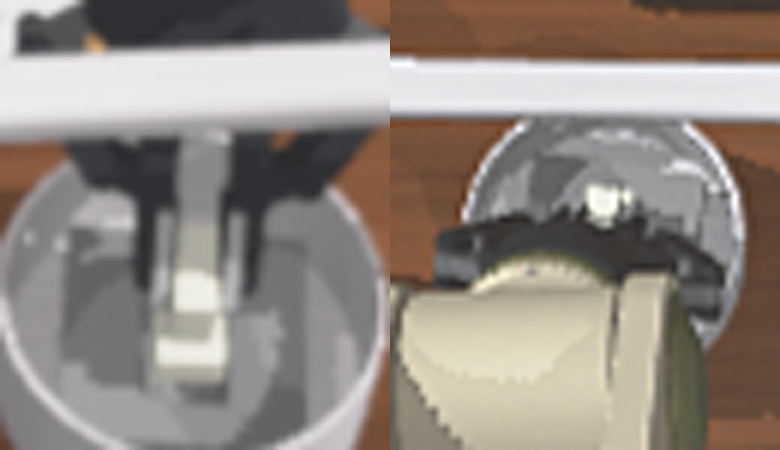

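The foot came up straight in the jaws (scene crop base at (188,345)). I'll draw it up and back along the lean.

Emit:
carry_out([
  [[-0.15,0,-1,0,0,0,1],[-0.3,0,-2,0,0,0,1],[-0.5,0,-3.2,0,0,0,1],[-0.6,0,-4.2,0,0,0,1],[-0.7,0,-4.8,0,0,0,1]],
])

```text
clock: 14.88
tcp_pos: [0.5942, 0.0988, 0.1034]
tool_rot: [180.0, -30.1, -5.4]
wrist_force: [-0.4, -1.5, -0.9]
gripper_width: 0.173
grasp_force: 59.4
```

Emit:
carry_out([
  [[-2,0,-1.5,0,0,0,1],[-4.5,0,-3,0,0,0,1],[-7,0,-4.3,0,0,0,1],[-9,0,-5.4,0,0,0,1],[-9,0,-5.4,0,0,0,1]],
])

```text
clock: 15.5
tcp_pos: [0.4889, 0.1088, 0.1043]
tool_rot: [180.0, -30.0, -5.4]
wrist_force: [-0.5, -0.1, 0.1]
gripper_width: 0.169
grasp_force: 59.3
```

```bash
python3 - <<'E'
from h import *
from workcell import sense
s=sense();print(s["joint_pos"].round(1),s["tcp_pos"],s["tool_rot"])
def tcp(p,y): return (goal(np.array(p)-rot(y).apply([0,0,.008]),y).tolist())
for y in(0,40,80):print(y,tcp([.40,.335,.12],y))
E
```

```text
[  0.5  20.1 113.6 -10.3  16.7 104.9] [0.48889881 0.10884322 0.10430065] [179.95336074 -29.99467034  -5.35293303]
0 [-8.708, -21.682, -6.857, 0.048, 0.0, -0.081]
40 [-8.708, -21.682, -6.857, 0.397, 0.0, -0.686]
80 [-8.708, -21.682, -6.857, 0.745, 0.001, -1.29]
```

Emit:
carry_out([
  [[-1.5,-4,-1,0.01,0,-0.016,1],[-3.5,-8.5,-2.5,0.02,0,-0.032,1],[-5.5,-13,-4,0.03,0,-0.05,1],[-7.5,-17.5,-5.5,0.04,0,-0.065,1],[-8.7,-21.7,-6.8,0.048,0,-0.081,1]],
])

```text
clock: 16.12
tcp_pos: [0.4015, 0.337, 0.1198]
tool_rot: [-179.9, -30.1, 0.0]
wrist_force: [0.3, -0.3, -0.6]
gripper_width: 0.171
grasp_force: 59.3
```

```bash
python3 - <<'E'
from h import *
from workcell import sense
s=sense();print(s["joint_pos"].round(1),s["tcp_pos"],s["tool_rot"])
def tcp(p,y): return (goal(np.array(p)-rot(y).apply([0,0,.008]),y).tolist())
print(tcp([.379,.336,.08],0))
E
```

```text
[ 34.9  22.2 105.  -33.   31.6 150. ] [0.40145591 0.33700401 0.11977072] [-1.79944164e+02 -3.00809031e+01  1.70336269e-02]
[-3.937, 0.102, 2.316, -0.001, -0.001, 0.0]
```

```bash
python3 - <<'E'
from h import *
def tcp(p,y): return (goal(np.array(p)-rot(y).apply([0,0,.008]),y).tolist())
print(tcp([.379,.336,.08],15))
E
```

```text
[-3.937, 0.102, 2.316, 0.13, -0.002, -0.226]
```

Emit:
carry_out([
  [[-0.5,0,0.2,0.065,0,-0.113,1],[-1.5,0.1,1,0.13,-0.002,-0.226,1],[-3,0.1,1.8,0.13,-0.002,-0.226,1],[-3.9,0.1,2.3,0.13,-0.002,-0.226,1],[-3.9,0.1,2.3,0.13,-0.002,-0.226,1]],
])

```text
clock: 16.75
tcp_pos: [0.3798, 0.3342, 0.0796]
tool_rot: [180.0, -29.9, 14.9]
wrist_force: [0.1, 0.1, -0.3]
gripper_width: 0.171
grasp_force: 59.3
```

```bash
python3 - <<'E'
from h import *
from workcell import sense,capture
s=sense();print(s["joint_pos"].round(1),s["tcp_pos"],s["tool_rot"])
def tcp(p,y): return (goal(np.array(p)-rot(y).apply([0,0,.008]),y).tolist())
print(tcp([.379,.336,.042],15))
S=capture("scene");T=capture("top")
f=lambda c,x,y:cv2.resize(c["frame"][y:y+75,x:x+65],None,fx=6,fy=6,interpolation=cv2.INTER_CUBIC)
cv2.imwrite("pics/f.png",np.hstack([f(S,380,145),f(T,130,215)]))
E
```

```text
[ 32.1  24.1 113.1 -31.5  16.4 135.5] [0.37981527 0.33422496 0.07964759] [179.98286784 -29.90359823  14.94534447]
[-1.905, -0.193, 3.247, 0.001, 0.002, -0.001]
```

View pics/f.png

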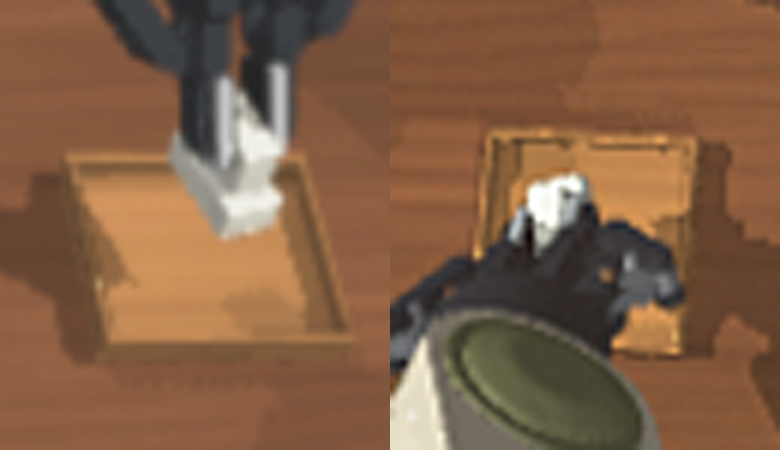

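The foot is upright over the tray, but joints 5 and 6 would get near their limits lower down. I'll go back up, turn to about yaw 80 and descend there.

```bash
python3 - <<'E'
from h import *
def tcp(p,y): return (goal(np.array(p)-rot(y).apply([0,0,.008]),y).tolist())
for y,p in((15,[.39,.335,.1]),(23,[.405,.335,.12]),(32,[.41,.335,.13]),(41,[.41,.335,.13]),(50,[.405,.335,.13])):print(tcp(p,y))
E
```

```text
[1.815, 0.191, -1.219, 0.0, 0.0, -0.001]
[4.071, 0.577, -2.227, 0.07, 0.0, -0.122]
[4.989, 0.706, -2.852, 0.149, 0.0, -0.258]
[4.989, 0.706, -2.852, 0.227, 0.0, -0.394]
[4.57, 0.577, -3.093, 0.306, 0.0, -0.53]
```

Emit:
carry_out([
  [[1.8,0.2,-1.2,0,0,0,1],[4,0.6,-2.2,0.07,0,-0.122,1],[5,0.7,-2.9,0.149,0,-0.258,1],[5,0.7,-2.9,0.227,0,-0.394,1],[4.6,0.6,-3.1,0.306,0,-0.53,1]],
])

```text
clock: 17.48
tcp_pos: [0.4053, 0.3334, 0.1277]
tool_rot: [179.9, -29.1, 36.9]
wrist_force: [-0.5, 0.3, -0.1]
gripper_width: 0.173
grasp_force: 59.3
```

```bash
python3 - <<'E'
from h import *
from workcell import sense
s=sense();print(s["joint_pos"].round(1),s["tcp_pos"],s["tool_rot"])
def tcp(p,y): return (goal(np.array(p)-rot(y).apply([0,0,.008]),y).tolist())
for y,p in((60,[.39,.336,.11]),(80,[.379,.336,.08])):print(tcp(p,y))
E
```

```text
[ 23.4  18.7 108.8  15.3  24.8  64.2] [0.40527068 0.33343265 0.12773948] [179.88762611 -29.05157446  36.86024576]
[-1.795, -1.123, 1.03, 0.201, 0.017, -0.351]
[-4.021, -1.788, 3.224, 0.373, 0.016, -0.655]
```

Past the singular region. I'll finish the turn and come down to the height above the tray.

Emit:
carry_out([
  [[-0.5,-0.4,0.3,0.09,0.016,-0.16,1],[-1.2,-0.8,0.8,0.18,0.016,-0.32,1],[-2,-1.2,1.5,0.27,0.016,-0.48,1],[-3.2,-1.6,2.5,0.373,0.016,-0.655,1],[-4,-1.8,3.2,0.373,0.016,-0.655,1]],
])

```text
clock: 18.1
tcp_pos: [0.3785, 0.3359, 0.0794]
tool_rot: [-180.0, -30.0, 80.1]
wrist_force: [0.2, 0.7, 0.4]
gripper_width: 0.171
grasp_force: 59.3
```

```bash
python3 - <<'E'
from h import *
from workcell import sense
s=sense();print(s["joint_pos"].round(1),s["tcp_pos"],s["tool_rot"])
def tcp(p,y): return (goal(np.array(p)-rot(y).apply([0,0,.008]),y).tolist())
for p in([.379,.336,.06],[.379,.336,.042]):print(tcp(p,80))
E
```

```text
[ 14.6  25.2 110.5  44.9  40.1  -9.6] [0.37848282 0.33593179 0.07940863] [-179.95817535  -29.99717031   80.07611785]
[-0.957, 0.051, 1.689, -0.001, 0.0, 0.001]
[-1.857, 0.052, 3.248, -0.001, 0.0, 0.001]
```

Emit:
carry_out([
  [[-0.5,0,0.85,0,0,0,1],[-1,0.05,1.7,0,0,0,1],[-1.5,0.05,2.6,0,0,0,1],[-1.8,0.05,3.1,0,0,0,1],[-1.9,0.05,3.3,0,0,0,1]],
])

```text
clock: 18.73
tcp_pos: [0.3782, 0.3358, 0.0409]
tool_rot: [-179.8, -29.9, 79.7]
wrist_force: [0.7, 0.2, -0.5]
gripper_width: 0.169
grasp_force: 59.3
```

Emit:
carry_out([
  [[-0.05,0,0.087,0,0,0,1],[-0.1,0,0.173,0,0,0,1],[-0.13,0,0.225,0,0,0,1],[-0.16,0,0.277,0,0,0,1],[-0.16,0,0.277,0,0,0,1]],
])

```text
clock: 19.35
tcp_pos: [0.3784, 0.3356, 0.0379]
tool_rot: [-179.9, -29.9, 79.7]
wrist_force: [-0.1, -0.5, -1.0]
gripper_width: 0.173
grasp_force: 59.3
```

Emit:
carry_out([
  [[-0.02,0,0.035,0,0,0,1],[-0.03,0,0.052,0,0,0,1],[-0.04,0,0.07,0,0,0,1],[-0.05,0,0.087,0,0,0,1],[-0.05,0,0.087,0,0,0,1]],
])

```text
clock: 19.98
tcp_pos: [0.3783, 0.3356, 0.0377]
tool_rot: [-179.9, -29.9, 79.7]
wrist_force: [-3.7, -6.4, 12.7]
gripper_width: 0.175
grasp_force: 61.4
```

Emit:
carry_out([
  [[0.03,0,-0.05,0,0,0,1],[0.03,0,-0.05,0,0,0,0.6],[0.03,0,-0.05,0,0,0,0.5],[0.03,0,-0.05,0,0,0,0.3],[0.03,0,-0.05,0,0,0,0.1]],
])

```text
clock: 20.6
tcp_pos: [0.3783, 0.3357, 0.0374]
tool_rot: [-179.8, -29.9, 79.7]
wrist_force: [0.2, -0.1, 0.8]
gripper_width: 0.45
grasp_force: 0.0
```

Emit:
carry_out([
  [[0,0,-0.3,0,0,0,0.1],[0,0,-2,0,0,0,0.1],[0,0,-5,0,0,0,0.1],[0,0,-9,0,0,0,0.1],[0,0,-14,0,0,0,0.1]],
])

```text
clock: 21.22
tcp_pos: [0.3657, 0.2662, 0.1597]
tool_rot: [-179.8, -29.8, 79.7]
wrist_force: [0.4, 0.8, 0.4]
gripper_width: 0.449
grasp_force: 0.0
```

```bash
python3 - <<'E'
from h import *
from workcell import sense,capture
s=sense();print(s["tcp_pos"],s["wrist_force"],s["clock"])
S=capture("scene")
a=cv2.resize(S["frame"][145:305,60:500],(800,291),interpolation=cv2.INTER_CUBIC)
b=cv2.resize(S["frame"][150:215,370:458],(400,295),interpolation=cv2.INTER_CUBIC);T=capture("top")
c=cv2.resize(T["frame"][205:295,130:252],(400,295),interpolation=cv2.INTER_CUBIC)
cv2.imwrite("pics/g.png",np.vstack([a,np.hstack([b,c])]))
E
```

```text
[0.36565616 0.26623559 0.15970082] [0.40554401 0.78664462 0.41867473] 21.225
```

View pics/g.png

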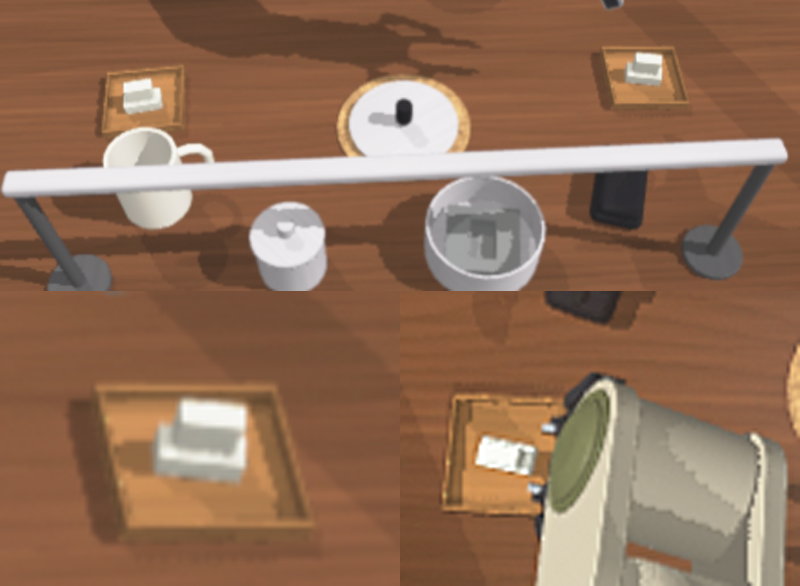

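The lid lies centred on the mat at (404,118), and the foot stands base down in the tray at (200,440). The tin, mug, mouse and finished foot look unmoved.

```bash
python3 -c "
from workcell import job_done
print(job_done())"
```

```text
the job is handed in; nothing more can be done
None
```

The lid is right way up in the middle of the cork mat, the cast foot stands base down in the empty tray, nothing else appears to have moved, and the job was handed in at about 21 s.

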